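# Open the distribution box by its concealed release

## Robot

A 6-joint arm with a two-finger parallel gripper is mounted at the origin on the work surface; the furniture and walls round the work are solid. World frame = base frame: x ahead of the robot, y to its left, z up, the work surface at z = 0. Lengths are in m, angles in rad, forces in N, time in s.
With the tool pointing down it reaches from about 0.35 to 0.85 m from the base axis. Payload 8.1 kg.
Tool frame: the origin (TCP) lies on the centre line of the jaws, within the pads' length; the fingertips stand 25 mm ahead of it and the grasp point (between the pads) lies 6 mm ahead of it; z points along the fingers, y is the line along which they close (so a half turn about z gives the same grasp; the last joint's range is limited). The gripper opens to 93 mm and grips with 3 to 60 N. Pads are 15 mm wide; open, the fingers measure 128 mm over their backs; the gripper's body (75 mm by 188 mm) begins 65 mm behind the grasp point.
Start: joints at [1.095, 0.13, 1.488, -0, 1.523, -0.085], TCP at [0.229, 0.555, 0.244] pointing down, gripper open.
Joint ranges: [-2.96, 2.96], [-0.89, 2.26], [0.02, 2.5], [-1.34, 4.48], [0, 2.73], [-2.66, 2.66]. Speed limits (rad/s): [2.39, 2.39, 2.79, 3.14, 3.14, 3.14].

## Interface

Orientations are given as a unit quaternion [w, x, y, z].
In Python, from rig import robot, eyes, nets gives the robot as it stands.
- The arm moves only by the shell command python3 -m crank 'ROWS' [FORCE]. ROWS is JSON, a list of rows, each a list of 3 entries, a list of its own where there are three numbers: the shift along the world's x, y, z in units of 30 mm (1.0 is 30 mm), then the turn about the world's z in units of 8 degrees (1.0 is 8 degrees), then the closure, from 0 (fully open) to 1 (shut). A call has 1 to 5 rows; each row is the pose to reach, as a shift and turn from the pose commanded when the call began; what a row does not reach only later rows make up. A row lasts 1/8 s, in which the tool goes at most 62.5 mm and 10.7 degrees, less where a joint would pass 70% of its speed; a pose out of reach is approached as far as the arm can. A call with a gripper value outside its range is refused whole. The fingers move at their own pace and stop on an object; FORCE is the grip in N (left out, the last holds). Time passes only in rows, so rows that repeat a pose let the fingers close. It gives the time, the measured TCP pose, the force, the opening and the grip force at its end, in the units of the state.
- robot.sense(): the state, without advancing time (a new reading comes with each control period).
- eyes.read_camera(name): name is "side" or "top" or "wrist"; returns the picture (400x640x3 uint8, red, green, blue); there is no depth.
- eyes.calibration(name): a dict with "fx", "fy", "cx", "cy" (pixels), "dist_coeffs" ([k1, k2, p1, p2, k3] as OpenCV has them; the pictures are not rectified), "eye" and "orientation" of the camera in the world. Camera axes: x right, y up, looking along -z (the intrinsics and any distortion apply to the point x, -y, -z); pixel columns grow to the right and rows downward; lengths in m; the calibration is good to about 2 mm. A picture is of the moment at which its call begins: read the wrist's pose just before it. calibration takes no time and is no camera call; for the wrist camera it gives the pose at the moment of the call.
- robot.finish_job(): hands the job in; it is judged then, once.
Trained networks look in the newest picture that a camera, given by its name, has taken for a name from the list of things; names that differ only in an ending like _2 or _b are one class to them, and where a whole thing is asked for, a point or a joint stands for the part that bears it (a point fixed in the world has none). Each returns a list of dicts, best first, with "confidence" (0 to 1); they miss things now and then, are a little off and sometimes report something else, mostly with a low value. They report only what shows in the picture. A call takes as long as a camera call.
- nets.masks_of(camera, query): "mask" (400x640 bool, what is visible of it).
- nets.spot_point(camera, query): "at" ([x, y, z] in m, in the coordinates of the camera as it stood for that picture, good to about 4 mm: a listed point, or the origin of a listed thing).
The state is a dict: "time": time; "joint_positions": joint angles; "qvel": joint speeds; "joint_efforts": joint torques, N m; "eef_pos": TCP position; "ee_rot": TCP orientation; "ft_force": force on the tool from outside, world axes, zero at the start; "ft_torque": the same for the moment, N m; "width": finger opening in m; "grasp_force": force on a finger pad.
Only numpy, scipy, OpenCV 4.12 (cv2) and the standard library are available. Lean on these libraries where they do the work, as an engineer would, in place of code of your own. Each camera call takes 0.05 s, during which the arm holds its last target. There are 200 camera calls.

## Task

Open the flap of the grey distribution box. Its release is concealed: one of the four flush inserts in the row in front of the flap, all alike to the eye, gives under a fingertip. Feel along the row with gentle pressure (a blank is not to be leaned on hard), press the one that gives until the flap springs up, then push the flap over backwards with the fingertips until it rests fully open against its stop. Do not force the flap, and do not pick up or shift the loose things round the box.

Things in the scene. Friction and masses are not known exactly. Their poses are not given: they have to be found in the camera images.
- dist_box: grey plastic distribution box lying on its back, screwed fast: 180 mm (its x) by 236 mm (its y), 80 mm high. Origin at the centre of its underside, z up, its -x side faces the robot. In its top face, behind the 8 mm near rim, lies the row of four flush inserts; behind the row, from x = -32 to +70 mm, the flap, framed grey with a clear window, covers fitted rail modules.
- row_centre (a point): centre of the row of inserts, on their top faces (58.5 mm in front of the box's origin, 80 mm above the desk); axes as the box's. The insert centres lie at y = -78.75, -26.25, +26.25 and +78.75 mm from it, at x = 0. Each face is 45 mm (x) by 50 mm (y), flush with the box's rim. Three are blanks that do not give at all. One, in any of the four places, is the flap release: same face, but it moves straight down.
- release (a joint): how far the release insert is pressed, m: 0 flush, 0.005 at its end stop. It begins to give at 2.5 N, takes 5 N at the end of its travel and springs back. The catch lets go of the flap at about 0.003; press to 0.004 or more.
- flap (a joint): flap angle, rad: 0 shut (0.01 of play under the catch), 1.92 fully open (110 degrees, leaning back on its stop). Let go by the catch, it is lifted by a damped spring to about 1.05 within 1.5 s and rests there, at 60 degrees; from there it swings freely (70 g, under 1 N at the lip), and once past upright (1.57) it falls to its stop by itself.
- flap_lip (a point): middle of the flap's free edge. The flap is 208 mm wide (box y), 102 mm from hinge to this edge and 4 mm thick, with a 16 mm lip turned down along the edge. At 60 degrees the edge stands about 165 mm above the desk, at upright about 178 mm.
- flap_hinge (a point): middle of the flap's hinge line, 70 mm behind the box's origin and 76 mm above the desk; the line runs along the box's y, and the free edge rises as the flap opens.
- module_a: grey rail module, 88 x 36 x 58 mm, loose on the desk to the right of the distribution box; origin at the centre of its underside, its x axis along the 88 mm
- module_c: green rail module, 88 x 22 x 58 mm, loose on the desk to the left of the distribution box; origin at the centre of its underside, its x axis along the 88 mm
- battery_a: green and yellow AA cell, 15 mm thick, 50 mm tall, standing loose in front of the box; origin at the centre of its underside
- battery_b: blue and yellow AA cell, 15 mm thick, 50 mm tall, standing loose in front of the box; origin at the centre of its underside
- tape_measure: orange tape measure, 36 x 84 x 62 mm, standing loose at the front right; origin at the centre of its underside

How it is judged:
By the outcome, as a careful person would: the job done as asked, in the order asked, and still so for the second after the job is handed in, with the robot touching nothing.
It also fails if it takes over 48 s, if anything falls off the work surface, if the arm or the gripper's body presses on something with over 40 N, if the wrist force passes 120 N, or if a joint passes its speed limit or range.

## Working session

There is one attempt and no reset: what is moved stays moved. The work goes in short steps, Python scripts to look and compute and a shell command to move; the robot and the scene stay as the last step left them, time stands still between calls to the robot, and variables do not carry over. Pictures are saved under pics/ and viewed, at most 10 in all, crops included, and the job is handed in when it is done.

```bash
mkdir -p pics
cat > h.py <<'E'
from rig import robot, eyes, nets
import numpy as np, cv2
from scipy.spatial.transform import Rotation as R
def w(cam,p):
    c=eyes.calibration(cam); q=c["orientation"]
    return np.array(c["eye"])+R.from_quat([q[1],q[2],q[3],q[0]]).apply(p)
def save(cam,name):
    im=eyes.read_camera(cam); cv2.imwrite("pics/"+name,im[:,:,::-1]); return im
E
python3 - <<'E'
from h import *
print(robot.sense())
for cam in ("top","side"):
    save(cam,cam+"0.png")
    for q in ("dist_box","row_centre","flap_lip","flap_hinge","battery_a","tape_measure","module_a","module_c"):
        for r in nets.spot_point(cam,q)[:2]: print(cam,q,round(r["confidence"],2),w(cam,r["at"]).round(4))
E
```

```text
{'time': 0.0, 'joint_positions': array([ 1.09461857e+00,  1.31149827e-01,  1.48929139e+00,  1.93218619e-05,
        1.52299372e+00, -8.53880317e-02]), 'qvel': array([-1.62994282e-03,  2.00840882e-04,  9.83261624e-05,  4.12179122e-04,
       -3.47151026e-04, -8.11383499e-05]), 'joint_efforts': array([-8.49316857e-04, -5.59839821e+01, -4.91753769e+01,  7.68135488e-02,
        3.55175254e-02, -2.23216875e-04]), 'eef_pos': array([0.22827461, 0.55430778, 0.24258753]), 'ee_rot': array([-2.64527371e-04,  1.94154279e-01,  9.80970574e-01, -8.82395019e-04]), 'ft_force': array([0.38473553, 0.97941496, 0.32082929]), 'ft_torque': array([-0.00811432,  0.01779656, -0.00400192]), 'grasp_force': 0.0, 'width': 0.09300997103431347}
top dist_box 0.69 [0.5055 0.0119 0.0014]
top row_centre 0.86 [0.4489 0.0152 0.0824]
top flap_lip 0.75 [0.4703 0.0203 0.0813]
top flap_hinge 0.63 [0.5745 0.0085 0.0778]
top battery_a 0.59 [3.872e-01 6.820e-02 3.000e-04]
top battery_a 0.45 [ 3.855e-01 -5.100e-03  2.000e-04]
top tape_measure 0.55 [ 0.3789 -0.1414  0.0028]
top module_a 0.93 [0.4557 0.1657 0.0016]
top module_a 0.8 [ 0.5374 -0.1499  0.0033]
top module_c 0.93 [0.4557 0.1657 0.0016]
top module_c 0.8 [ 0.5374 -0.1499  0.0033]
side dist_box 0.9 [ 5.034e-01  1.220e-02 -3.000e-04]
side dist_box 0.21 [ 0.3867 -0.0044  0.0011]
side row_centre 0.9 [0.4406 0.0178 0.0776]
side flap_lip 0.88 [0.4702 0.0128 0.0805]
side flap_lip 0.5 [ 0.386   0.0681 -0.    ]
side flap_hinge 0.92 [0.5741 0.0087 0.074 ]
side flap_hinge 0.74 [ 0.3887  0.     -0.    ]
side battery_a 0.68 [ 0.3853  0.0683 -0.0021]
side battery_a 0.55 [ 0.3891 -0.004  -0.003 ]
side tape_measure 0.92 [ 3.740e-01 -1.469e-01  1.000e-04]
side module_a 0.83 [4.518e-01 1.669e-01 3.000e-04]
side module_c 0.83 [4.518e-01 1.669e-01 3.000e-04]
```

View pics/top0.png

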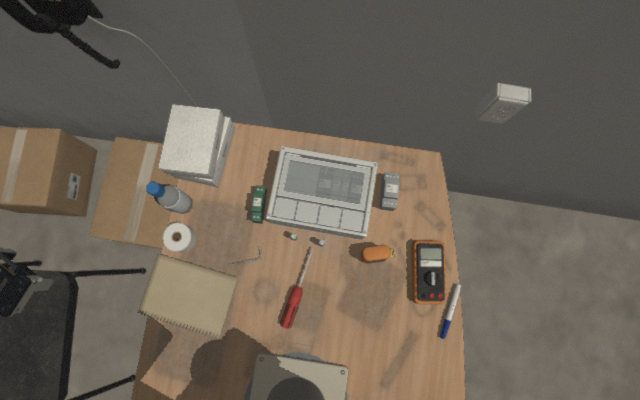

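View pics/side0.png

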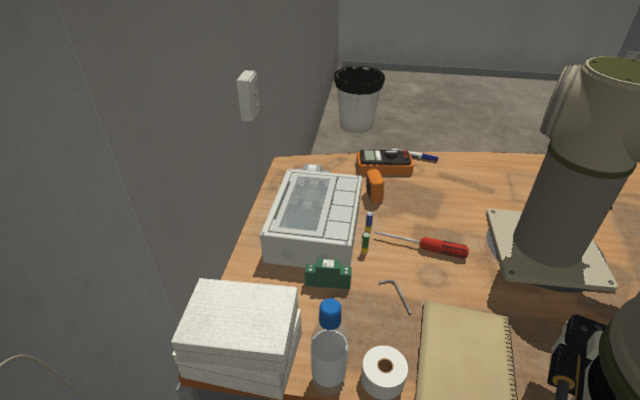

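The top view shows the box with its corners near (281,150), (377,162), (366,235) and (268,200), turned a little. The batteries are in front at about (293,236) and (321,242). Next I'll get the box's yaw.

Run:
```python
from h import *
im=cv2.imread("pics/top0.png")
c=cv2.resize(im[140:250,250:395],None,fx=5,fy=5,interpolation=cv2.INTER_CUBIC); cv2.imwrite("pics/crop.png",c)
# yaw from fitting box corners: mask edge in side/top
robot.sense(); eyes.read_camera("top"); m=nets.masks_of("top","dist_box")[0]; print(m["confidence"])
cn=max(cv2.findContours(m["mask"].astype(np.uint8),0,2)[0],key=cv2.contourArea)
print(cv2.approxPolyDP(cv2.convexHull(cn),3,True).reshape(-1,2).tolist())
```

```text
0.97
[[282, 146], [376, 164], [363, 238], [267, 219]]
```

View pics/crop.png

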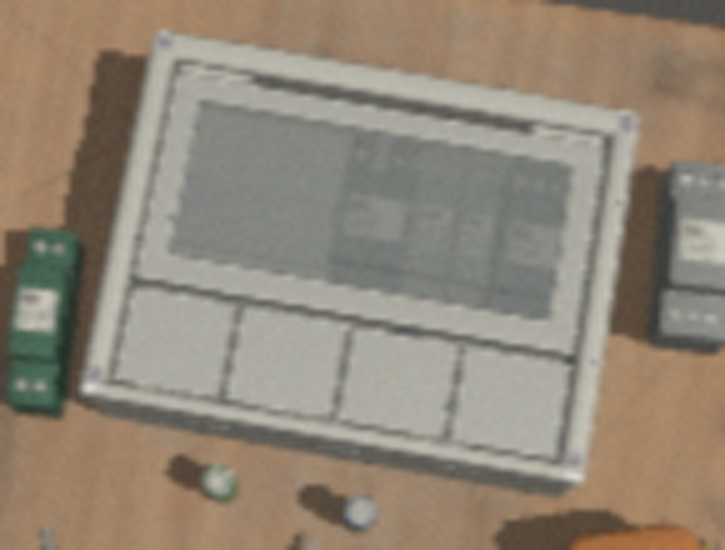

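The crop shows the rim corners at crop pixels (158,35), (635,112), (582,478) and (84,392). The insert centres are at about (177,341), (288,362), (401,384) and (514,402).

Run:
```python
from h import *
c=eyes.calibration("top"); K=np.array([[c["fx"],0,c["cx"]],[0,c["fy"],c["cy"]],[0,0,1]])
px=np.array([[158,35],[635,112],[582,478],[84,392],[177,341],[288,362],[401,384],[514,402]],float)
px=(px+.5)/5-.5+[250,140]
u=cv2.undistortPoints(px[:,None],K,np.array(c["dist_coeffs"]))[:,0]
q=c["orientation"];Rm=R.from_quat([q[1],q[2],q[3],q[0]])
d=Rm.apply(np.c_[u[:,0],-u[:,1],-np.ones(len(u))]);e=np.array(c["eye"])
P=e+d*((.08-e[2])/d[:,2])[:,None]; print(P.round(4))
def yaw(a,b,o): v=b-a; return np.degrees(np.arctan2(v[1],v[0]))-o
print(yaw(P[1],P[0],90),yaw(P[2],P[3],90),yaw(P[3],P[0],0),yaw(P[2],P[1],0),yaw(P[7],P[4],90), P[:4].mean(0), np.linalg.norm(P[0]-P[1]),np.linalg.norm(P[0]-P[3]))
# rigid fit
loc=np.array([[90,118],[90,-118],[-90,-118],[-90,118],[-58.5,78.75],[-58.5,26.25],[-58.5,-26.25],[-58.5,-78.75]])/1000
L=loc-loc.mean(0);Q=P[:,:2]-P[:,:2].mean(0)
th=np.arctan2((L[:,0]*Q[:,1]-L[:,1]*Q[:,0]).sum(),(L*Q).sum())
M=np.array([[np.cos(th),-np.sin(th)],[np.sin(th),np.cos(th)]]);t=P[:,:2].mean(0)-M@loc.mean(0)
print(np.degrees(th),t,(P[:,:2]-loc@M.T-t).round(4).tolist())
tcp=robot.sense()["eef_pos"]
for l in loc[4:]:
  p=M@l+t; print(p.round(4),((p-tcp[:2])/.03).round(2))
```

```text
[[ 0.593   0.1267  0.08  ]
 [ 0.5894 -0.1041  0.08  ]
 [ 0.4129 -0.1005  0.08  ]
 [ 0.4177  0.1312  0.08  ]
 [ 0.4477  0.0928  0.08  ]
 [ 0.4457  0.0405  0.08  ]
 [ 0.4434 -0.0125  0.08  ]
 [ 0.4429 -0.0652  0.08  ]]
-0.897500529240105 -1.1983840803744243 -1.4793340069689753 -1.1455179014798247 -1.7269189816116324 [0.50326471 0.01332536 0.08      ] 0.23080056370705346 0.17534842217443788
-1.192973387208714 [0.50335358 0.01300136] [[-0.0028, -0.0024], [-0.0015, 0.0028], [0.002, 0.0026], [0.0019, -0.0016], [0.0012, -0.0002], [0.0003, 0.0], [-0.0009, -0.0005], [-0.0003, -0.0006]]
[0.4465 0.093 ] [  7.27 -15.39]
[0.4454 0.0405] [  7.23 -17.14]
[ 0.4443 -0.012 ] [  7.19 -18.89]
[ 0.4432 -0.0645] [  7.16 -20.64]
```

```bash
python3 -m crank '[[[1,-1.6,0.3],0.6,1],[[2,-3.3,0.3],1.2,1],[[3,-5,0.3],1.8,1],[[3.9,-6.7,0.3],2.4,1],[[4.8,-8.4,0.3],2.65,1]]' 20
```

```text
time: 1.62
eef_pos: [0.3732, 0.3011, 0.2529]
ee_rot: [0.0, 0.009, 1.0, 0.0]
ft_force: [1.4, -0.1, -1.0]
width: 0.0478
grasp_force: 0.0
```

```bash
python3 -m crank '[[[0.6,-1.8,0],0,1],[[1.2,-3.6,0],0,1],[[1.9,-5.4,-0.5],0,1],[[2.47,-7,-2],0,1],[[2.47,-7,-3.6],0,1]]'; python3 -m crank '[[[0,0,-0.6],0,1],[[0,0,-0.6],0,1],[[0,0,-0.6],0,1]]'
python3 - <<'E'
from h import *
s=robot.sense(); print(s["eef_pos"],s["ft_force"],s["width"]); save("wrist","w1.png"); save("side","s1.png")
for i in range(4):
  eyes.read_camera("top"); print(robot.sense()["ft_force"])
E
```

```text
time: 2.25
eef_pos: [0.4487, 0.09, 0.145]
ee_rot: [0.002, 0.012, 1.0, -0.0]
ft_force: [-0.9, 1.1, -0.8]
width: 0.001
grasp_force: 0.0
time: 2.62
eef_pos: [0.4479, 0.0936, 0.1288]
ee_rot: [0.002, 0.01, 1.0, 0.0]
ft_force: [-0.2, 0.2, 1.3]
width: 0.0005
grasp_force: 0.0
[0.44793059 0.09362989 0.12884938] [-0.22830082  0.21791703  1.31481594] 0.0004729596237884222
[-0.15939968  0.27566496  0.51390076]
[ 0.55952051 -0.75211165  0.33672471]
[ 0.34379602  0.86421709 -0.44408212]
[ 0.0224875  -0.05993183  0.27852384]
```

View pics/w1.png

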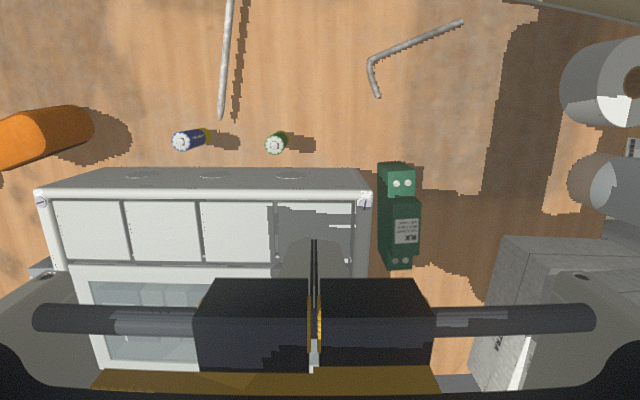

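The wrist view shows the fingers closed over the robot-left insert (about (315,235) in the picture), clear of the batteries and the green module.

```bash
python3 -m crank '[[[0,0,-0.3],0,1],[[0,0,-0.6],0,1],[[0,0,-0.6],0,1]]'; python3 -m crank '[[[0,0,-0.05],0,1],[[0,0,-0.05],0,1]]' ;python3 -m crank '[[[0,0,-0.03],0,1],[[0,0,-0.03],0,1]]'
```

```text
time: 3.3
eef_pos: [0.4456, 0.0926, 0.1071]
ee_rot: [-0.001, 0.01, 1.0, -0.0]
ft_force: [0.5, -0.0, 0.1]
width: 0.0002
grasp_force: 0.0
time: 3.55
eef_pos: [0.4467, 0.0928, 0.1072]
ee_rot: [0.0, 0.01, 1.0, -0.0]
ft_force: [-0.1, 0.2, 0.4]
width: 0.0006
grasp_force: 0.0
time: 3.8
eef_pos: [0.4467, 0.0928, 0.1063]
ee_rot: [0.0, 0.01, 1.0, 0.0]
ft_force: [-1.0, 0.6, -0.0]
width: 0.0003
grasp_force: 0.0
```

```bash
for i in 1; do python3 -m crank '[[[0,0,-0.03],0,1],[[0,0,-0.03],0,1]]' | sed -n '2p;4p'; python3 -m crank '[[[0,0,-0.03],0,1],[[0,0,-0.03],0,1]]'| sed -n '2p;4p'; done
```

```text
eef_pos: [0.4466, 0.0928, 0.1053]
ft_force: [0.1, -0.4, -0.1]
eef_pos: [0.4467, 0.0928, 0.1053]
ft_force: [-4.9, -0.8, 8.2]
```

Insert 1 is a blank: 8 N and no travel. On to the next one.

```bash
python3 -m crank '[[[0,0,0.25],0,1],[[-0.02,-0.9,0.25],0,1],[[-0.04,-1.75,0.25],0,1],[[-0.04,-1.75,0.05],0,1],[[-0.04,-1.75,0.05],0,1]]'| sed -n '2p;4p'; python3 -m crank '[[[0,0,-0.02],0,1],[[0,0,-0.02],0,1]]' | sed -n '2p;4p'; python3 -m crank '[[[0,0,-0.02],0,1],[[0,0,-0.02],0,1]]'| sed -n '2p;4p'
```

```text
eef_pos: [0.4452, 0.0406, 0.1056]
ft_force: [0.0, 0.7, 0.2]
eef_pos: [0.4454, 0.0409, 0.1053]
ft_force: [-1.1, 0.3, -0.3]
eef_pos: [0.4455, 0.0408, 0.1053]
ft_force: [-3.2, 1.6, 5.0]
```

```bash
python3 -m crank '[[[0,0,0.25],0,1],[[-0.02,-0.9,0.25],0,1],[[-0.04,-1.75,0.25],0,1],[[-0.04,-1.75,0.04],0,1],[[-0.04,-1.75,0.04],0,1]]'| sed -n '2p;4p'; python3 -m crank '[[[0,0,-0.02],0,1],[[0,0,-0.02],0,1]]' | sed -n '2p;4p'; python3 -m crank '[[[0,0,-0.02],0,1],[[0,0,-0.02],0,1]]'| sed -n '2p;4p'
```

```text
eef_pos: [0.444, -0.0118, 0.1055]
ft_force: [0.6, -0.6, 1.0]
eef_pos: [0.4442, -0.0116, 0.1054]
ft_force: [0.0, 0.8, -0.4]
eef_pos: [0.4444, -0.0118, 0.1049]
ft_force: [-0.8, 2.2, 3.9]
```

```bash
python3 -m crank '[[[0,0,-0.015],0,1],[[0,0,-0.015],0,1]]'| sed -n '2p;4p'
```

```text
eef_pos: [0.4444, -0.0121, 0.1044]
ft_force: [-1.0, 2.9, 2.2]
```

```bash
python3 -m crank '[[[0,0,-0.03],0,1],[[0,0,-0.03],0,1]]'| sed -n '2p;4p';python3 -m crank '[[[0,0,-0.02],0,1],[[0,0,-0.02],0,1]]'| sed -n '2p;4p'
```

```text
eef_pos: [0.4444, -0.0122, 0.1035]
ft_force: [-0.1, 3.6, 2.5]
eef_pos: [0.4444, -0.0122, 0.1029]
ft_force: [1.6, 3.3, 4.0]
```

Insert 3 gives. Pressing on.

```bash
python3 -m crank '[[[0,0,-0.03],0,1],[[0,0,-0.06],0,1],[[0,0,-0.06],0,1],[[0,0,-0.06],0,1]]'| sed -n '1,2p;4p';python3 - <<'E'
from h import *
save("side","s2.png")
for r in nets.spot_point("side","flap_lip")[:2]: print(r["confidence"],w("side",r["at"]).round(4))
E
```

```text
time: 7.8
eef_pos: [0.4444, -0.0122, 0.1011]
ft_force: [1.4, 3.5, 4.9]
0.75 [ 0.3853 -0.0045  0.0029]
0.69 [0.4816 0.0157 0.1173]
```

View pics/s2.png

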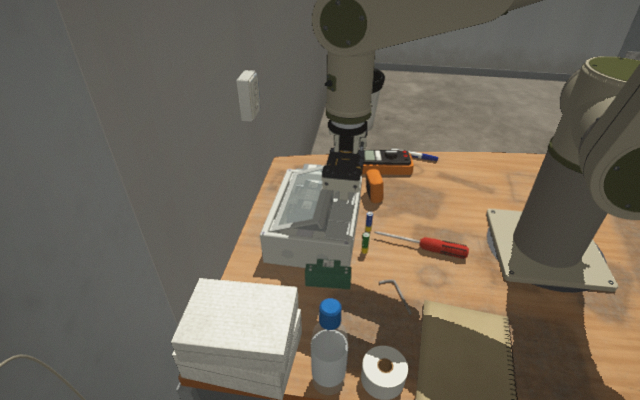

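The flap is springing up: the clear window is tilted near (310,205) and the lip is at z≈0.117. I'll hold while it rises, then lift straight up.

```bash
python3 -m crank '[[[0,0,0],0,1],[[0,0,0],0,1],[[0,0,0],0,1],[[0,0,0],0,1],[[0,0,0],0,1]]'| sed -n '1,2p;4p';python3 -m crank '[[[0,0,0.3],0,1],[[0,0,0.9],0,1],[[0,0.4,1.5],0,1],[[0,0.8,1.8],0,1],[[0,0.8,1.8],0,1]]'| sed -n '1,2p;4p';python3 - <<'E'
from h import *
save("side","s3.png")
for r in nets.spot_point("side","flap_lip")[:2]: print(r["confidence"],w("side",r["at"]).round(4))
E
```

```text
time: 8.52
eef_pos: [0.4444, -0.0123, 0.1011]
ft_force: [3.0, 3.6, 4.5]
time: 9.15
eef_pos: [0.4442, 0.0123, 0.1553]
ft_force: [0.4, 0.8, -0.0]
0.82 [0.5235 0.0153 0.1625]
```

View pics/s3.png

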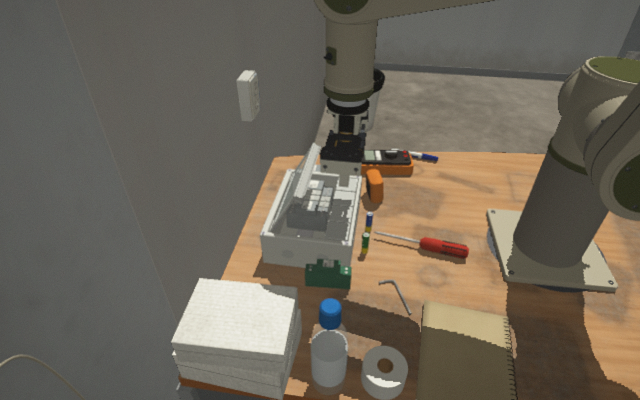

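The flap stands at 60°, with its edge near (315,150) and measured at (0.5235, 0.015, 0.1625), as expected. Now a gentle push.

```bash
python3 -m crank '[[[0.6,0,0],0,1],[[1.2,0,0],0,1],[[1.6,0,0],0,1],[[1.8,0,0],0,1],[[2.0,0,0],0,1]]'| sed -n '1,2p;4p';python3 -m crank '[[[0.2,0,0],0,1],[[0.4,0,0],0,1],[[0.6,0,0],0,1],[[0.8,0,0],0,1],[[1,0,0],0,1]]'| sed -n '1,2p;4p'
```

```text
time: 9.88
eef_pos: [0.504, 0.0117, 0.1546]
ft_force: [-0.6, 0.2, -0.0]
time: 10.5
eef_pos: [0.5347, 0.0118, 0.155]
ft_force: [0.6, -1.0, -0.5]
```

```bash
python3 -m crank '[[[0.2,0,0],0,1],[[0.4,0,0],0,1],[[0.6,0,0],0,1],[[0.8,0,0],0,1],[[1,0,0],0,1]]'| sed -n '1,2p;4p';python3 - <<'E'
from h import *
save("side","s4.png")
for r in nets.spot_point("side","flap_lip")[:2]: print(r["confidence"],w("side",r["at"]).round(4))
E
```

```text
time: 11.12
eef_pos: [0.5647, 0.0118, 0.155]
ft_force: [0.4, -0.2, 0.1]
0.34 [0.4421 0.019  0.0787]
```

View pics/s4.png

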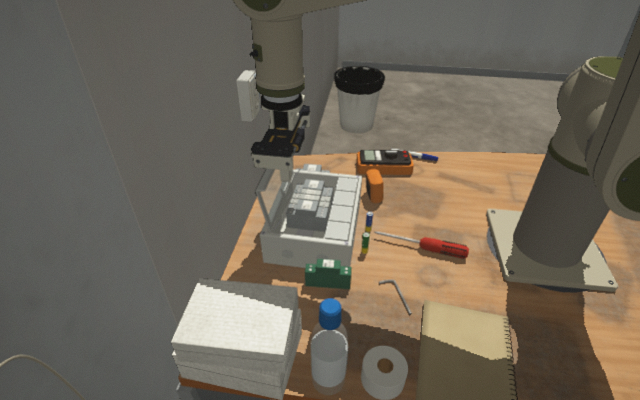

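The flap is past upright, its edge near (265,180). I'll back off and check.

```bash
python3 -m crank '[[[-0.5,0,0],0,1],[[-1.5,0,0],0,1],[[-2.8,0,0.5],0,1],[[-4,0,1.5],0,1],[[-5,0,3],0,1]]'| sed -n '1,2p;4p';python3 -m crank '[[[0,0,0.5],0,1],[[0,0,0.5],0,1],[[0,0,0.5],0,1],[[0,0,0.5],0,1],[[0,0,0.5],0,1]]'| sed -n '1,2p;4p';python3 - <<'E'
from h import *
save("side","s5.png")
for cam in("side","top"):
  eyes.read_camera(cam)
  for q in ("flap_lip","flap_hinge","battery_a","tape_measure","module_a"):
    for r in nets.spot_point(cam,q)[:2]: print(cam,q,r["confidence"],w(cam,r["at"]).round(4))
E
```

```text
time: 11.85
eef_pos: [0.4119, 0.0119, 0.2445]
ft_force: [0.6, -0.5, 0.0]
time: 12.48
eef_pos: [0.4139, 0.0118, 0.2587]
ft_force: [-0.2, 0.4, 0.2]
side flap_lip 0.56 [0.6097 0.0117 0.1716]
side flap_hinge 0.66 [0.5715 0.0087 0.0749]
side battery_a 0.71 [ 0.3879 -0.0024  0.0033]
side battery_a 0.46 [ 0.3841  0.0644 -0.0031]
side tape_measure 0.94 [ 3.764e-01 -1.472e-01  3.000e-04]
side tape_measure 0.23 [0.5726 0.0113 0.0729]
side module_a 0.75 [4.517e-01 1.664e-01 3.000e-04]
top battery_a 0.55 [ 0.3868 -0.0068  0.0025]
top battery_a 0.48 [ 0.3897  0.0668 -0.0024]
top tape_measure 0.52 [ 0.375  -0.1462  0.0028]
top module_a 0.42 [ 0.5383 -0.1492  0.0008]
```

View pics/s5.png

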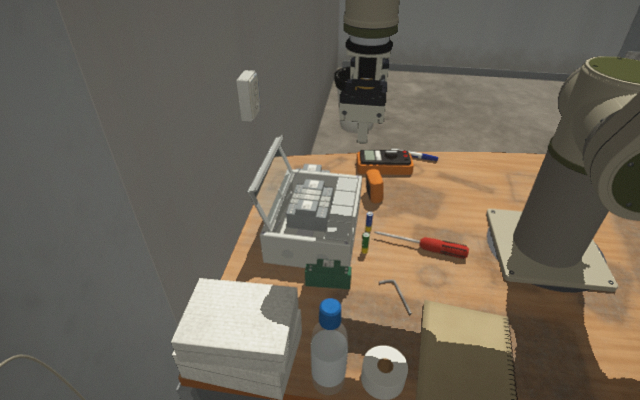

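The flap leans back on its stop, with its lip at (0.610, 0.012, 0.172), which is 110°. The loose things haven't moved and the arm is clear.

```bash
python3 -c "
from rig import robot
print(robot.finish_job())"
```

```text
the job is handed in; nothing more can be done
None
```

The flap is fully open on its stop at about 110°. The release was the third insert from the robot's left; the first two were blanks, felt at up to 8 N. Nothing loose was shifted, and I handed the job in at about 12.7 s.

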